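Load the photometer and hold its sprung shutter half open

TASK

Stand the sample cell (the one with the flat fin on top and a nose on its side) fully down in the round well of the photometer with its nose facing the index rib beside the well, and let go of it. Then slide the sprung shutter by its tab to half of its travel, where the tab is level with the pair of half-way ribs beside the track, and finish the program while still holding it there with the fingers, since it springs shut when released. Keep the shutter shut until the cell is in, and leave the other things on the bench where they are.

Things in the scene. Friction and masses are not known exactly. Their poses are not given: they have to be found in the camera images.
- cell_grip (a point): Sample cell, loose, grey plastic, upright, about 90 g, 78 mm tall: cylinder 36 mm in diameter, 45 mm tall, chamfered foot; on top a flat grip fin 10 mm thick (y), 30 mm long (x), from 45 to 78 mm up. This point is on the axis in the fin, 67 mm above the foot (fingertips reaching 19 mm lower just clear the cylinder's shoulder). z up; a nose on the side points along -x.
- cell_nose (a point): Outer end of the sample cell's nose, a bar 6 mm wide and 8 mm tall on the side of the cylinder: 36 mm from the cell's axis on the -x side, 30 mm above its foot. Axes as cell_grip.
- meter: The photometer: fixed white box 160 mm (x) by 280 mm (y), deck 70 mm above the bench, placed and turned differently each time. Origin under its centre, z up, -x roughly to the robot. On the deck: the well towards -y, the shutter track towards +y.
- well (a point): Centre of the well's floor, at deck height; axes as the photometer. The well is a dark steel collar 20 mm high, 42 mm inside and 60 mm outside diameter. The index rib (dark steel, 28 mm long, 6 mm wide, 16 mm tall) lies radially on the deck at its -x side: the cell's nose must point this way. Seated, the cell's foot is at this point's height and the nose passes 6 mm above the collar.
- shutter (a joint): The shutter's travel in m: 0 shut (its spring keeps it there), 0.040 fully open, 0.020 half-way. It slides along the photometer's +y, away from the well. The spring pushes it shut with about 3 N at 0, 8 N half-way and 13 N fully open.
- shutter_tab (a point): Middle of the shutter's upright steel tab, 28 mm above the deck, moving with it; axes as the photometer. The tab is 12 mm thick (y, the sliding direction), 36 mm wide (x), its foot 5 mm and top 41 mm above the deck, on a thin plate between two rails 9 mm high. Shut, it is 110 mm from the well's centre along y.
- half_mark (a point): Where shutter_tab is at half travel; fixed to the photometer, axes as it, 28 mm above the deck. Two dark steel ribs on the deck (22 mm long, 5 mm wide, 9 mm high), one on each outer side of the track, point at this place.
- blank_center (a point): Bystander: the blank cell, the same grey cylinder as the sample cell (36 mm diameter, 45 mm tall) but with a round knob (18 mm diameter, 26 mm tall) on top and no nose; middle of its height, 35 mm up.
- vial: Bystander: small amber jar, 32 mm diameter, 70 mm tall, origin under its foot.
- dish: Bystander: flat clear dish, 84 mm diameter, 16 mm tall, origin under its foot.
- can: Bystander: drink can, 66 mm diameter, 122 mm tall, origin under its foot.
- beaker: Bystander: glass beaker, 72 mm diameter, 90 mm tall, origin under its foot.
- flask: Bystander: glass bottle, 64 mm diameter, 130 mm tall, origin under its foot.
- driver: Bystander: screwdriver 160 mm long lying on the bench, along its x.
There are look-alikes about, which are no part of the job. Leave any green or red look-alike of the part that bears cell_grip alone.

How it is judged:
On the way, in this order (a step that is already met when the one before it is completed fails the run):
1. the cell stands in the well, nose to the index rib, let go, shutter still shut (horizontal distance between cell_grip and well below 0.006 m and z of cell_grip in the frame of well between 0.062 and 0.071 m and angle between cell_grip's own z axis and vertical below 0.12 rad and x of cell_nose in the frame of well below -0.024 m and y of cell_nose in the frame of well between -0.011 and 0.011 m and contact force between the fingers and cell below 0.2 N and value of joint shutter below 0.008 m), for 0.2 s.
2. the fingers hold the shutter at half travel (value of joint shutter between 0.0155 and 0.0245 m and contact force between the fingers and shutter above 1.5 N), for 0.5 s.
At the end, for the whole second after the job is handed in: Ends holding: the fingers press the shutter (over 1.5 N) and keep it still at 20 mm travel, within 4.5 mm. The cell is upright on the well floor, axis within 6 mm of its centre, not touched by the fingers, the nose end within 11 mm sideways of the index rib line (all of step 2 and horizontal distance between cell_grip and well below 0.006 m and z of cell_grip in the frame of well between 0.062 and 0.071 m and angle between cell_grip's own z axis and vertical below 0.12 rad and x of cell_nose in the frame of well below -0.024 m and y of cell_nose in the frame of well between -0.011 and 0.011 m and contact force between the fingers and cell below 0.2 N and velocity of joint shutter between -0.005 and 0.005 m/s); the arm keeps its last pose, push and grip.
It fails at once if the shutter is opened by more than 8 mm while the cell is not in the well (value of joint shutter above 0.008 m and (horizontal distance between cell_grip and well above 0.012 m or z of cell_grip in the frame of well above 0.078 m)).
It fails at once if another thing on the bench is moved by more than 30 mm (distance of any of blank_center, vial, dish, can, beaker, flask, driver from where it was at the start of the episode above 0.03 m).
It also fails if it takes over 51 s, if anything falls off the work surface, if the arm or the gripper's body presses on something with over 40 N, if the wrist force passes 120 N, or if a joint passes its speed limit or range.

ROBOT

A 6-joint arm with a two-finger parallel gripper is mounted at the origin on the work surface. World frame = base frame: x ahead of the robot, y to its left, z up, the work surface at z = 0. Lengths are in m, angles in rad, forces in N, time in s.
With the tool pointing down it reaches from about 0.275 to 0.825 m from the base axis. Payload 4.9 kg.
Tool frame: the origin (TCP) lies on the front face of the gripper's body, between the roots of the fingers; the fingertips stand 73 mm ahead of it and the grasp point (between the pads) lies 54 mm ahead of it; z points along the fingers, y is the line along which they close (so a half turn about z gives the same grasp; the last joint's range is limited). The gripper opens to 85 mm and grips with 20 to 120 N. Pads are 22 mm wide; open, the fingers measure 114 mm over their backs; the gripper's body (76 mm by 85 mm) begins 54 mm behind the grasp point. The pads swing forward as they close: fully open they stand 13 mm farther back than shut.
Start: joints at [1.154, 0.326, -0.193, 1.052, 0, 1.437], TCP at [0.153, 0.528, 0.304] pointing down, gripper open.
Joint ranges: [-2.65, 2.65], [-0.97, 1.79], [-1.3, 1.35], [-1.93, 2.1], [-1.47, 1.37], [-3.14, 3.14]. Speed limits (rad/s): [2.57, 2.57, 3.14, 3.14, 3.14, 3.14].

INTERFACE

Orientations are given as a rotation vector (axis times angle).
In Python, from plant import arm, eyes, job gives the robot as it stands. The module is installed in compiled form; this text tells all that it offers.
- The arm moves only by the tool play_rows, never from a script. Its arguments are lists of equal length, an entry for each row: "travel": the shift along the tool's x, y, z in mm, a list of three; "rot": the turn, a rotation vector about the tool's x, y, z in rad, a list of three; "jaw": the finger opening in mm, from 0 to 85.4. A call has 1 to 12 rows; each row shifts and turns the commanded pose from where the row before left it, along the tool's axes as they then stand; what a row does not reach is not made up. A row lasts 1/10 s, in which the tool goes at most 50 mm and 8.59 degrees, less where a joint would pass 70% of its speed; a pose out of reach is approached as far as the arm can. A call is refused whole if a number of a shift passes 50 or a number of a turn 0.15, either way. A call with a gripper value outside its range is refused whole. The fingers move at their own pace and stop on an object; the grip force is fixed at half the most. Time passes only in rows, so rows that do not move let the fingers close. It gives the time, the measured TCP pose, the force, the opening and the grip force at its end, in the units of the state.
- arm.read_state(): the state, without advancing time (a new reading comes with each control period).
- eyes.get_image(name): name is "scene" or "top" or "wrist"; returns the picture (384x512x3 uint8, red, green, blue); there is no depth.
- eyes.calibration(name): a dict with "fovy" (degrees; the focal length in pixels is half the picture's height over the tangent of half this angle, whatever the lens; pixels are square), "cx", "cy" (the principal point, pixels), "T" (4x4, takes a point from camera to world coordinates); the wrist camera has in their place "hand_eye" (4x4, takes a point from camera to tool coordinates, whose origin is the TCP and whose axes are the flange's). Camera axes: x right, y up, looking along -z (the intrinsics and any distortion apply to the point x, -y, -z); pixel columns grow to the right and rows downward; lengths in m; the calibration is good to about 2 mm. A picture is of the moment at which its call begins: read the wrist's pose just before it. calibration takes no time and is no camera call.
- job.job_done(): hands the job in; it is judged then, once.
Trained networks look in the newest picture that a camera, given by its name, has taken for a name from the list of things; names that differ only in an ending like _2 or _b are one class to them, and where a whole thing is asked for, a point or a joint stands for the part that bears it (a point fixed in the world has none). Each returns a list of dicts, best first, with "score" (0 to 1); they miss things now and then, are a little off and sometimes report something else, mostly with a low value. They report only what shows in the picture. A call takes as long as a camera call. They do not tell look-alikes from the thing itself.
- eyes.look_for(camera, name): "at" ([row, column] in pixels, amid what is visible of it).
- eyes.masks_of(camera, name): "region" (384x512 bool, what is visible of it) and "at" ([row, column] in pixels, amid what is visible of it).
The state is a dict: "t": time; "q": joint angles; "qvel": joint speeds; "tau": joint torques, N m; "position": TCP position; "eef_rot": TCP orientation; "force": force on the tool from outside, world axes, zero at the start; "moment": the same for the moment, N m; "grip_width": finger opening in m; "grip_force": force on a finger pad.
Only numpy, scipy, OpenCV 4.12 (cv2) and the standard library are available. Lean on these libraries where they do the work, as an engineer would, in place of code of your own. Each camera call takes 0.05 s, during which the arm holds its last target. There are 200 camera calls.

## Working session

There is one attempt and no reset: what is moved stays moved. The work goes in short steps, Python scripts to look and compute and a tool call to move; the robot and the scene stay as the last step left them, time stands still between calls to the robot, and variables do not carry over. Pictures are saved under pics/ and viewed, at most 10 in all, crops included, and the job is handed in when it is done.

Besides the shell and the picture viewer there is one more tool, called after "Emit:" as name(argument=value, ...), one argument or row to a line, values as JSON. play_rows: Moves the arm, as the interface text tells. Its arguments: {"type":"object","properties":{"travel":{"type":"array"},"rot":{"type":"array"},"jaw":{"type":"array"}},"required":["travel","rot","jaw"]}

```bash
mkdir -p pics; cat > h.py <<'E'
import numpy as np, cv2
from scipy.spatial.transform import Rotation as R
from plant import arm, eyes, job
def cam(name):
    c=eyes.calibration(name)
    if 'T' in c: T=np.array(c['T'])
    else:
        s=arm.read_state(); W=np.eye(4); W[:3,:3]=R.from_rotvec(s['eef_rot']).as_matrix(); W[:3,3]=s['position']
        T=W@np.array(c['hand_eye'])
    return c,T,192/np.tan(np.radians(c['fovy'])/2)
def topx(C,P):
    c,T,f=C; p=np.linalg.inv(T)@np.append(P,1); return np.array([c['cy']-f*p[1]/-p[2], c['cx']+f*p[0]/-p[2]])
def onz(C,rc,z):
    c,T,f=C; d=T[:3,:3]@np.array([(rc[1]-c['cx'])/f,-(rc[0]-c['cy'])/f,-1]); o=T[:3,3]
    return o+d*(z-o[2])/d[2]
def tool(dw):
    "world shift (m) to tool mm"
    return 1000*R.from_rotvec(arm.read_state()['eef_rot']).as_matrix().T@np.array(dw)
def save(img,n,crop=None,k=1):
    if crop: img=img[crop[0]:crop[1],crop[2]:crop[3]]
    cv2.imwrite('pics/'+n,cv2.resize(img[:,:,::-1],None,fx=k,fy=k,interpolation=cv2.INTER_CUBIC))
E
python3 - <<'E'
from h import *
ims=[]
for n in ('scene','top'):
    im=eyes.get_image(n); ims.append(im); C=cam(n); print(n,{k:v for k,v in C[0].items() if k!='T'},C[1][:3,3].round(3))
    for t,z in (('cell_grip',.067),('cell_nose',.03),('meter',.07),('well',.07),('shutter_tab',.098),('blank_center',.035),('vial',.035),('dish',.01),('can',.06),('beaker',.05),('flask',.06),('driver',.01)):
        for d in eyes.look_for(n,t)[:4]: print(t,round(d['score'],2),np.round(d['at']),onz(C,d['at'],z)[:2].round(3))
im=np.vstack(ims); save(im,'a.png',k=.78)
save(ims[1],'top.png',k=1.5)
E
```

```text
scene {'fovy': 57.27343780550756, 'cx': 247.07288246610275, 'cy': 196.7783561984002} [1.291 0.048 0.58 ]
cell_grip 0.76 [217. 168.] [ 0.63  -0.184]
cell_grip 0.74 [221. 206.] [ 0.639 -0.09 ]
cell_grip 0.65 [243. 146.] [ 0.724 -0.208]
cell_nose 0.85 [244. 140.] [ 0.689 -0.239]
cell_nose 0.77 [220. 170.] [ 0.594 -0.19 ]
cell_nose 0.75 [224. 207.] [ 0.607 -0.095]
meter 0.73 [219. 313.] [0.625 0.163]
meter 0.4 [219. 166.] [ 0.641 -0.185]
well 0.71 [221. 312.] [0.631 0.16 ]
shutter_tab 0.72 [201. 325.] [0.588 0.193]
blank_center 0.6 [193. 128.] [ 0.485 -0.336]
vial 0.76 [184. 179.] [ 0.431 -0.205]
dish 0.53 [183. 138.] [ 0.39  -0.344]
can 0.71 [256. 178.] [ 0.755 -0.132]
beaker 0.56 [275. 319.] [0.784 0.161]
flask 0.76 [195. 410.] [0.495 0.431]
driver 0.6 [252.  77.] [ 0.7  -0.39]
top {'fovy': 51.06619879850567, 'cx': 260.8355240298544, 'cy': 192.49760873940772} [0.418 0.019 1.305]
cell_nose 0.65 [162. 342.] [ 0.697 -0.231]
cell_nose 0.64 [190. 302.] [ 0.61  -0.098]
cell_nose 0.53 [200. 220.] [0.58  0.165]
meter 0.73 [198. 222.] [0.58  0.154]
well 0.86 [201. 218.] [0.572 0.166]
shutter_tab 0.51 [203. 209.] [0.563 0.191]
vial 0.66 [232. 135.] [0.482 0.434]
vial 0.64 [242. 337.] [ 0.442 -0.202]
dish 0.81 [250. 379.] [ 0.415 -0.339]
can 0.74 [143. 310.] [ 0.754 -0.126]
beaker 0.92 [130. 218.] [0.805 0.168]
flask 0.82 [230. 136.] [0.486 0.423]
driver 0.63 [161. 391.] [ 0.705 -0.395]
```

View pics/a.png

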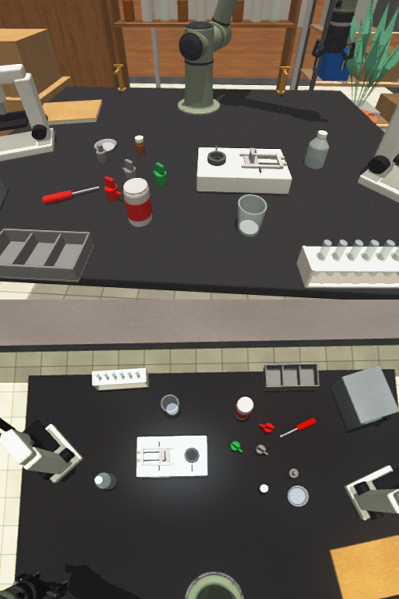

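View pics/top.png

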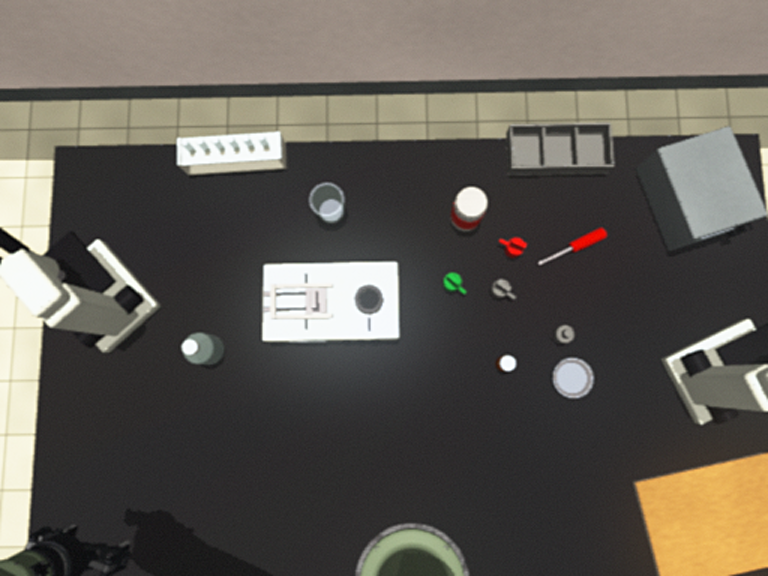

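Top view, full-resolution pixels (row, col): the candidates for the cell are grey (193,335), green (188,302), red (164,343), and the knobbed blank at (222,377). The grey finned one with a nose matches the description. The well is near (199,245), its index rib is below it at (216,246), and the tab is near (200,211). I'll check the choice in a crop.

```bash
python3 - <<'E'
from h import *
im=eyes.get_image('top'); C=cam('top')
save(im,'crop.png',(150,240,165,395),3.4)
for n,rc,z in (('cell top',(192.7,334.5),.07),('nose',(197.5,341),.03),('well',(199.3,245.5),.085),('tab',(199.5,211),.1),('TL',(176,176),.07),('TR',(174.7,265.5),.07),('BL',(226.5,175.5),.07),('BR',(226.5,266),.07),('blank',(222.5,377),.06),('green',(188,302),.07),('red',(164,343),.07)):
    print(n,onz(C,rc,z).round(3))
s=arm.read_state(); print(s['position'],R.from_rotvec(s['eef_rot']).as_matrix().round(3)); print(np.array(eyes.calibration('wrist')['hand_eye']).round(3))
E
```

```text
cell top [ 0.593 -0.195  0.07 ]
nose [ 0.582 -0.222  0.03 ]
well [0.574 0.08  0.085]
tab [0.573 0.184 0.1  ]
TL [0.653 0.298 0.07 ]
TR [0.653 0.017 0.07 ]
BL [0.495 0.297 0.07 ]
BR [0.491 0.018 0.07 ]
blank [ 0.499 -0.324  0.06 ]
green [ 0.609 -0.095  0.07 ]
red [ 0.683 -0.226  0.07 ]
[0.15346196 0.52817738 0.3038838 ] [[-0.96   0.279  0.   ]
 [ 0.279  0.96   0.   ]
 [-0.     0.    -1.   ]]
[[-0.002  0.959  0.284  0.071]
 [ 1.     0.002  0.    -0.001]
 [-0.     0.284 -0.959 -0.069]
 [ 0.     0.     0.     1.   ]]
```

View pics/crop.png

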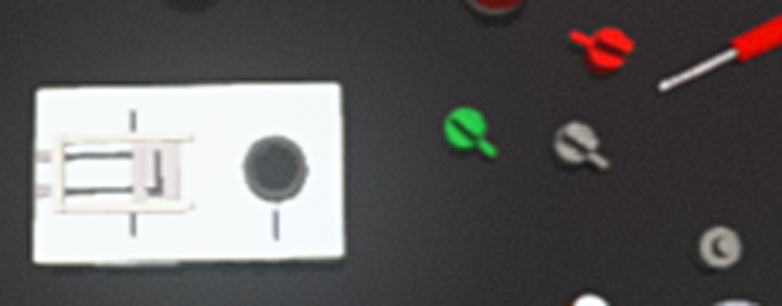

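The crop confirms it: the grey finned cell is at crop pixel (577,143) with its nose pointing lower right to (604,162). Green (465,130), red (607,48) and the blank (720,247) are different. The yaw of the cell is about 55°, and the meter is about 0°.

Emit:
play_rows(
  travel=[
    [-36,-33,0],
    [-36,-33,0],
    [-36,-33,0],
    [-36,-33,0],
    [-36,-33,0],
    [-36,-33,0],
    [-36,-33,0],
    [-36,-33,0],
    [-36,-33,0],
    [-36,-33,0],
    [-36,-33,0],
    [-36,-33,0],
  ],
  rot=[
    [0,0,0],
    [0,0,0],
    [0,0,0],
    [0,0,0],
    [0,0,0],
    [0,0,0],
    [0,0,0],
    [0,0,0],
    [0,0,0],
    [0,0,0],
    [0,0,0],
    [0,0,0],
  ],
  jaw=[85,85,85,85,85,85,85,85,85,85,85,85],
)

```text
t: 2.55
position: [0.4586, 0.0253, 0.3042]
eef_rot: [0.443, 3.109, 0.0]
force: [0.3, 0.6, 0.4]
grip_width: 0.0848
grip_force: 0.0
```

Emit:
play_rows(
  travel=[
    [-36,-33,10],
    [-36,-33,10],
    [-36,-33,10],
    [-36,-33,10],
    [-36,-33,10],
    [-12,-10,4],
  ],
  rot=[
    [0,0,0],
    [0,0,0],
    [0,0,0],
    [0,0,0],
    [0,0,0],
    [0,0,0],
  ],
  jaw=[85,85,85,85,85,85],
)

```text
t: 3.15
position: [0.5948, -0.1986, 0.2483]
eef_rot: [0.449, 3.109, -0.002]
force: [0.4, 0.0, -0.8]
grip_width: 0.0851
grip_force: 0.0
```

Emit:
play_rows(
  travel=[
    [0,0,0],
    [0,0,0],
    [0,0,0],
    [0,0,0],
    [0,0,0],
    [0,0,0],
    [0,0,0],
    [0,0,0],
    [0,0,0],
    [0,0,0],
  ],
  rot=[
    [0,0,-0.14],
    [0,0,-0.14],
    [0,0,-0.14],
    [0,0,-0.14],
    [0,0,-0.14],
    [0,0,-0.14],
    [0,0,-0.14],
    [0,0,-0.14],
    [0,0,-0.12],
    [0,0,0],
  ],
  jaw=[85,85,85,85,85,85,85,85,85,85],
)

```text
t: 4.15
position: [0.5934, -0.1943, 0.2498]
eef_rot: [1.446, -2.789, -0.0]
force: [-0.2, -0.3, 0.2]
grip_width: 0.0846
grip_force: 0.0
```

```bash
python3 - <<'E'
from h import *
s=arm.read_state(); C=cam('wrist'); im=eyes.get_image('wrist'); save(im,'w1.png')
print(s['t'],s['position'],R.from_rotvec(s['eef_rot']).as_matrix().round(3).tolist())
print({k:v for k,v in C[0].items() if k!='hand_eye'})
for t,z in (('cell_grip',.067),('cell_nose',.03)):
    for d in eyes.look_for('wrist',t)[:4]: print(t,round(d['score'],2),np.round(d['at']),onz(C,d['at'],z)[:2].round(4))
E
```

```text
4.15 [ 0.5933559  -0.19428487  0.24983065] [[-0.576, -0.817, -0.0], [-0.817, 0.576, 0.0], [0.0, 0.0, -1.0]]
{'fovy': 61.58605396911673, 'cx': 257.7003081074695, 'cy': 194.13130890849823}
cell_grip 0.77 [270. 297.] [ 0.6069 -0.1167]
cell_grip 0.7 [183. 249.] [ 0.5953 -0.2049]
cell_nose 0.93 [179. 252.] [ 0.5978 -0.1993]
cell_nose 0.63 [208. 151.] [ 0.6919 -0.2317]
cell_nose 0.63 [274. 299.] [ 0.6158 -0.0915]
cell_nose 0.46 [313. 446.] [0.5157 0.0365]
```

View pics/w1.png

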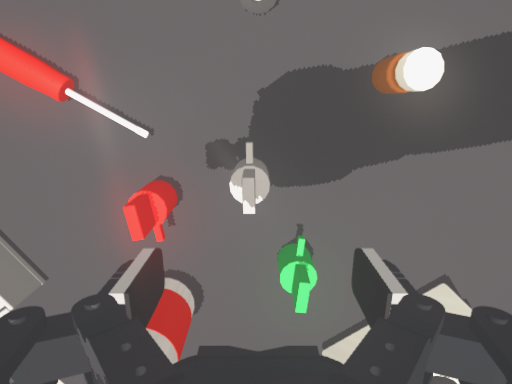

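The grey cell is at pixel (col 249, row 183), with its nose straight up at (249,150) and its fin vertical, so the yaw already matches. Green (297,270) and red (150,208) stay clear of it. I'll overlay the cell model for a fine fix.

```bash
python3 - <<'E'
from h import *
s=arm.read_state(); C=cam('wrist'); im=cv2.imread('pics/w1.png')[:,:,::-1].copy()
M=R.from_rotvec(s['eef_rot']).as_matrix(); p=s['position'].copy() if hasattr(s['position'],'copy') else s['position']
ax=lambda a,b,z: np.array([p[0],p[1],z])+M[:,0]*a+M[:,1]*b-[0,0,0]
k=5; cr=(135,225,200,300)
big=cv2.resize(im[cr[0]:cr[1],cr[2]:cr[3]],None,fx=k,fy=k,interpolation=cv2.INTER_CUBIC)
pts=[ax(a,b,.078) for a,b in((15,5),(15,-5),(-15,-5),(-15,5))] if 0 else [ax(a/1e3,b/1e3,.078) for a,b in((15,5),(15,-5),(-15,-5),(-15,5))]
def dr(P,col):
    q=[topx(C,x) for x in P]; q=np.array([[(c-cr[2]+.5)*k,(r-cr[0]+.5)*k] for r,c in q]).astype(np.int32); cv2.polylines(big,[q],True,col,1)
dr(pts,(255,0,0)); dr([ax(a/1e3,b/1e3,.034) for a,b in((18,3),(36,3),(36,-3),(18,-3))],(0,255,0))
dr([ax(.018*np.cos(t),.018*np.sin(t),.045) for t in np.linspace(0,6.28,40)],(0,0,255))
cv2.imwrite('pics/w1c.png',big[:,:,::-1])
for a in (pts[0],pts[2]): print(topx(C,a))
E
```

```text
[176.8519992  265.52978197]
[213.6522638  252.74499751]
```

View pics/w1c.png

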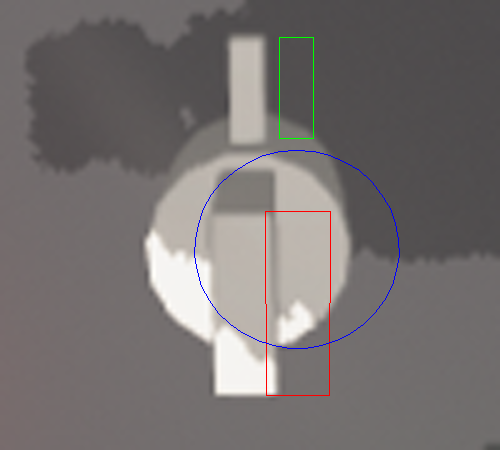

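The model lines up except for about -8 mm along tool y. Now I'll shift, go down and grip.

Emit:
play_rows(
  travel=[
    [0,-8,0],
    [0,0,0],
    [0,0,35],
    [0,0,35],
    [0,0,30],
    [0,0,17],
    [0,0,10],
    [0,0,0],
    [0,0,0],
  ],
  rot=[
    [0,0,0],
    [0,0,0],
    [0,0,0],
    [0,0,0],
    [0,0,0],
    [0,0,0],
    [0,0,0],
    [0,0,0],
    [0,0,0],
  ],
  jaw=[50,50,50,50,50,50,50,50,50],
)

```text
t: 5.2
position: [0.6005, -0.1992, 0.1236]
eef_rot: [-1.446, 2.788, -0.001]
force: [-0.0, 0.4, -0.1]
grip_width: 0.0502
grip_force: 0.0
```

Emit:
play_rows(
  travel=[
    [0,0,0],
    [0,0,0],
    [0,0,0],
    [0,0,0],
    [0,0,0],
    [0,0,0],
    [0,0,0],
    [0,0,0],
  ],
  rot=[
    [0,0,0],
    [0,0,0],
    [0,0,0],
    [0,0,0],
    [0,0,0],
    [0,0,0],
    [0,0,0],
    [0,0,0],
  ],
  jaw=[20,5,0,0,0,0,0,0],
)

```text
t: 6.0
position: [0.6004, -0.1991, 0.1239]
eef_rot: [-1.446, 2.788, -0.002]
force: [-1.7, 0.8, 5.4]
grip_width: 0.0092
grip_force: 60.1
```

Emit:
play_rows(
  travel=[
    [0,0,-20],
    [0,0,-40],
    [0,0,-40],
    [0,0,-40],
    [0,0,0],
    [0,0,0],
    [0,0,0],
    [0,0,0],
    [0,0,0],
    [0,0,0],
    [0,0,0],
    [0,0,0],
  ],
  rot=[
    [0,0,0],
    [0,0,0],
    [0,0,0],
    [0,0,0],
    [0,0,0.137],
    [0,0,0.137],
    [0,0,0.137],
    [0,0,0.137],
    [0,0,0.137],
    [0,0,0.137],
    [0,0,0.137],
    [0,0,0],
  ],
  jaw=[0,0,0,0,0,0,0,0,0,0,0,0],
)

```text
t: 7.2
position: [0.5995, -0.1987, 0.2623]
eef_rot: [-0.002, -3.14, -0.001]
force: [0.7, 0.5, -1.0]
grip_width: 0.0089
grip_force: 59.2
```

Emit:
play_rows(
  travel=[
    [5,15,0],
    [15,40,0],
    [15,40,0],
    [15,40,0],
    [15,40,0],
    [15,40,0],
    [15,40,0],
    [5,24,0],
    [0,0,0],
    [0,0,0],
  ],
  rot=[
    [0,0,0],
    [0,0,0],
    [0,0,0],
    [0,0,0],
    [0,0,0],
    [0,0,0],
    [0,0,0],
    [0,0,0],
    [0,0,0],
    [0,0,0],
  ],
  jaw=[0,0,0,0,0,0,0,0,0,0],
)

```text
t: 8.2
position: [0.4997, 0.0812, 0.263]
eef_rot: [-0.003, 3.142, -0.0]
force: [0.0, -0.2, -0.6]
grip_width: 0.0091
grip_force: 59.3
```

```bash
python3 - <<'E'
from h import *
s=arm.read_state(); C=cam('wrist'); im=eyes.get_image('wrist'); save(im,'w2.png',k=1.5)
print(s['t'],s['position'],R.from_rotvec(s['eef_rot']).as_matrix().round(3).tolist(),s['grip_width'])
for t,z in (('well',.09),('shutter_tab',.098),('half_mark',.079)):
    for d in eyes.look_for('wrist',t)[:2]: print(t,round(d['score'],2),np.round(d['at']),onz(C,d['at'],z)[:2].round(4))
E
```

```text
8.2 [0.49968766 0.08120923 0.26295803] [[-1.0, -0.002, 0.0], [-0.002, 1.0, -0.0], [-0.0, -0.0, -1.0]] 0.009065608155018254
well 0.95 [230. 387.] [0.5299 0.1853]
shutter_tab 0.59 [266. 390.] [0.5587 0.1873]
half_mark 0.86 [234. 388.] [0.538  0.1908]
```

View pics/w2.png

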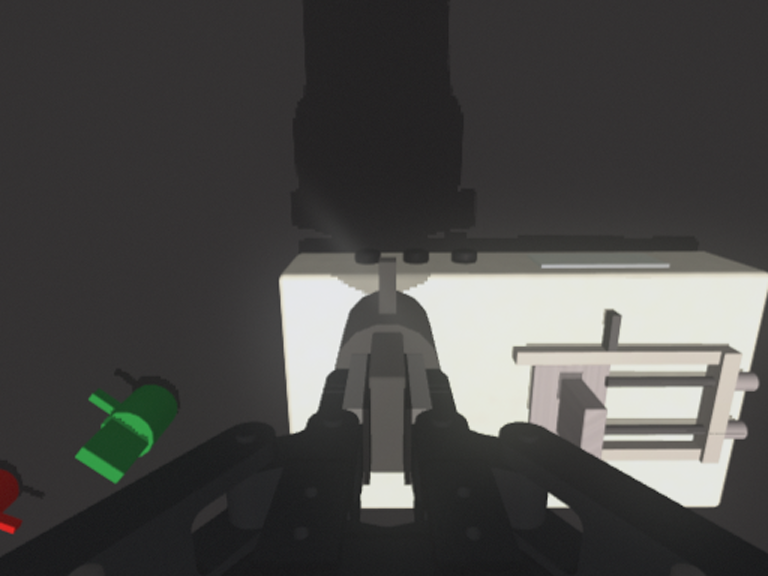

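The held cell hides the well. At 1.5× scale, the front half-way rib is at (611,330), the tab at (580,410) and the deck front edge is nearly level. I'll shift so the well shows to the right of the cell.

Emit:
play_rows(
  travel=[
    [-20,-10,0],
    [-40,-20,0],
    [-40,-20,0],
    [-20,-20,0],
    [0,0,0],
    [0,0,0],
  ],
  rot=[
    [0,0,0],
    [0,0,0],
    [0,0,0],
    [0,0,0],
    [0,0,0],
    [0,0,0],
  ],
  jaw=[0,0,0,0,0,0],
)

```text
t: 9.0
position: [0.6202, 0.0088, 0.262]
eef_rot: [-0.006, -3.14, -0.001]
force: [0.7, -0.6, -1.2]
grip_width: 0.0087
grip_force: 59.3
```

```bash
python3 - <<'E'
from h import *
s=arm.read_state(); C=cam('wrist'); im=eyes.get_image('wrist'); 
np.save('w3.npy',im)
print(s['t'],s['position'],R.from_rotvec(s['eef_rot']).as_matrix().round(3).tolist(),s['grip_width'])
for t,z in (('well',.09),('shutter_tab',.098),('half_mark',.079)):
    for d in eyes.look_for('wrist',t)[:2]: print(t,round(d['score'],2),np.round(d['at']),onz(C,d['at'],z)[:2].round(4))
# overlay guess
big=cv2.resize(im,None,fx=1.5,fy=1.5,interpolation=cv2.INTER_CUBIC)
def dr(P,col):
    q=[topx(C,x) for x in P]; q=np.array([[(c+.5)*1.5,(r+.5)*1.5] for r,c in q]).astype(np.int32); cv2.polylines(big,[q],True,col,1)
w=np.array([.574,.080])
for r,z,c in ((.021,.09,(255,0,0)),(.03,.09,(0,255,0))): dr([(w[0]+r*np.cos(t),w[1]+r*np.sin(t),z) for t in np.linspace(0,6.28,60)],c)
dr([(w[0]+a,w[1]+b,.07) for a,b in((-.08,-.06),(.08,-.06),(.08,.22),(-.08,.22))],(0,0,255))
cv2.imwrite('pics/w3.png',big[:,:,::-1])
E
```

```text
9.0 [0.62015864 0.00877234 0.26204535] [[-1.0, 0.004, -0.002], [0.004, 1.0, 0.0], [0.002, 0.0, -1.0]] 0.00871302913696885
well 0.72 [122. 394.] [0.5652 0.1078]
shutter_tab 0.95 [131. 483.] [0.5714 0.1694]
half_mark 0.55 [126. 392.] [0.5688 0.1112]
```

View pics/w3.png

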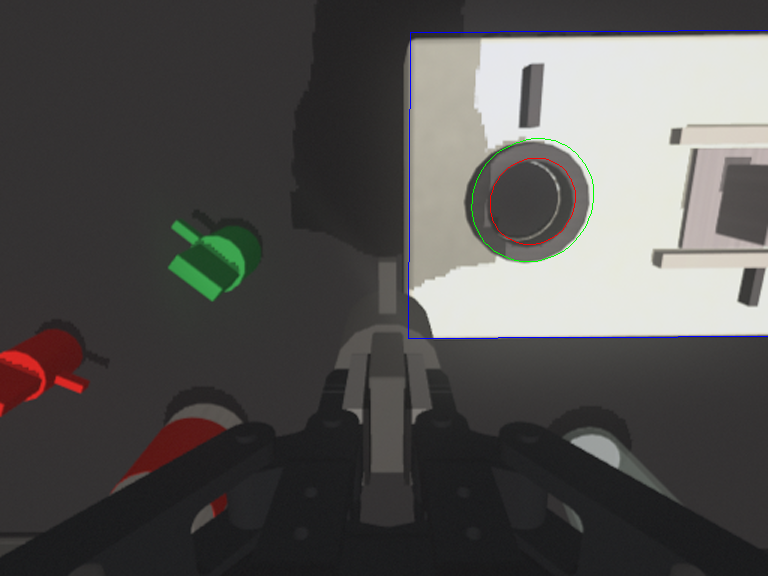

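The well's collar is at (530,200) in the 1.5× picture with the rib above it at (532,95), about 1 mm left of the overlay. So the well is at about (0.574, 0.0795) with yaw of about 0.5°.

Emit:
play_rows(
  travel=[
    [10,15,0],
    [20,30,0],
    [16,26,0],
    [0,0,0],
    [0,0,25],
    [0,0,8],
    [0,0,0],
    [0,0,0],
  ],
  rot=[
    [0,0,0],
    [0,0,0],
    [0,0,0],
    [0,0,0],
    [0,0,0],
    [0,0,0],
    [0,0,0],
    [0,0,0],
  ],
  jaw=[0,0,0,0,0,0,0,0],
)

```text
t: 10.0
position: [0.5744, 0.0811, 0.2302]
eef_rot: [-0.003, -3.142, 0.0]
force: [-0.3, 0.5, -1.1]
grip_width: 0.0089
grip_force: 59.2
```

```bash
python3 - <<'E'
from h import *
s=arm.read_state(); print(s['position'],R.from_rotvec(s['eef_rot']).as_matrix().round(3).tolist(),s['force'])
im=eyes.get_image('wrist'); im2=eyes.get_image('scene'); C=cam('scene')
p=topx(C,[.574,.0795,.09]); r,c=int(p[0]),int(p[1]); print(r,c)
save(im2,'s4.png',(r-60,r+40,c-60,c+60),6)
E
```

```text
[0.57442242 0.08111962 0.2302422 ] [[-1.0, 0.002, -0.0], [0.002, 1.0, -0.0], [0.0, -0.0, -1.0]] [-0.31519746  0.49519858 -1.0767153 ]
199 277
```

View pics/s4.png

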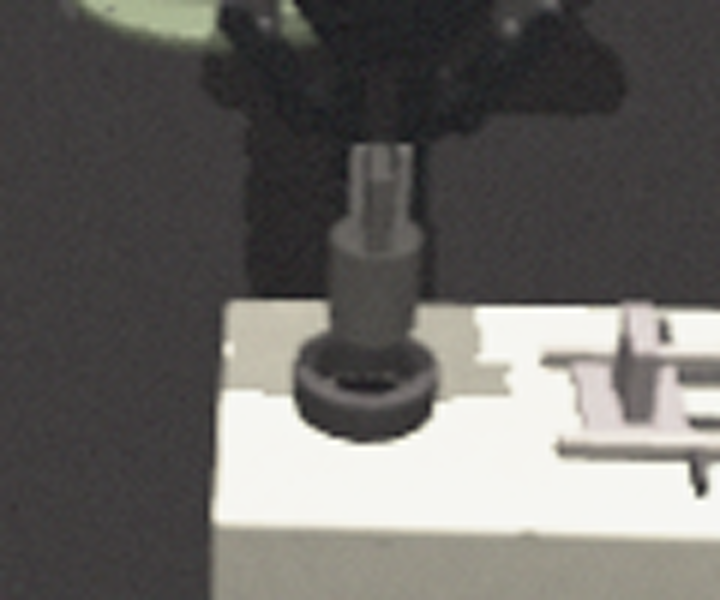

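The foot is about 1 mm right of the collar's centre line: cell at col ~370 and collar centre at 366 in the crop. I'll correct by -1 mm and go down in stages.

Emit:
play_rows(
  travel=[
    [0,-1,0],
    [0,0,8],
    [0,0,6],
    [0,0,4],
    [0,0,4],
    [0,0,0],
  ],
  rot=[
    [0,0,0],
    [0,0,0],
    [0,0,0],
    [0,0,0],
    [0,0,0],
    [0,0,0],
  ],
  jaw=[0,0,0,0,0,0],
)

```text
t: 10.7
position: [0.5739, 0.0802, 0.207]
eef_rot: [-0.003, -3.14, 0.0]
force: [0.2, 0.4, -1.5]
grip_width: 0.0087
grip_force: 59.3
```

Emit:
play_rows(
  travel=[
    [0,0,4],
    [0,0,4],
    [0,0,3],
    [0,0,1],
    [0,0,0],
  ],
  rot=[
    [0,0,0],
    [0,0,0],
    [0,0,0],
    [0,0,0],
    [0,0,0],
  ],
  jaw=[0,0,0,0,0],
)

```text
t: 11.2
position: [0.5743, 0.0802, 0.1957]
eef_rot: [-0.003, -3.141, -0.0]
force: [-0.1, 0.1, -0.9]
grip_width: 0.0089
grip_force: 59.3
```

Emit:
play_rows(
  travel=[
    [0,0,1],
    [0,0,1],
    [0,0,0],
  ],
  rot=[
    [0,0,0],
    [0,0,0],
    [0,0,0],
  ],
  jaw=[0,0,0],
)

```text
t: 11.5
position: [0.5745, 0.0802, 0.1939]
eef_rot: [0.003, 3.141, 0.0]
force: [-0.3, 0.4, -0.5]
grip_width: 0.0089
grip_force: 59.4
```

Emit:
play_rows(
  travel=[
    [0,0,0],
    [0,0,0],
    [0,0,0],
    [0,0,0],
    [0,0,0],
    [0,0,-10],
    [0,0,-35],
    [0,0,-35],
    [0,0,0],
  ],
  rot=[
    [0,0,0],
    [0,0,0],
    [0,0,0],
    [0,0,0],
    [0,0,0],
    [0,0,0],
    [0,0,0],
    [0,0,0],
    [0,0,0],
  ],
  jaw=[15,25,40,40,40,40,40,40,40],
)

```text
t: 12.4
position: [0.577, 0.0803, 0.2798]
eef_rot: [0.003, 3.132, 0.0]
force: [0.5, -0.3, -0.4]
grip_width: 0.0396
grip_force: 0.0
```

```bash
python3 - <<'E'
from h import *
s=arm.read_state(); C=cam('wrist'); im=eyes.get_image('wrist')
print(s['t'],s['position'],s['grip_width'],s['force'])
for t,z in (('cell_grip',.137),('cell_nose',.1),('shutter_tab',.098),('well',.09)):
    for d in eyes.look_for('wrist',t)[:2]: print(t,round(d['score'],2),np.round(d['at']),onz(C,d['at'],z)[:2].round(4))
big=cv2.resize(im,None,fx=1.5,fy=1.5,interpolation=cv2.INTER_CUBIC)
def dr(P,col):
    q=[topx(C,x) for x in P]; q=np.array([[(c+.5)*1.5,(r+.5)*1.5] for r,c in q]).astype(np.int32); cv2.polylines(big,[q],True,col,1)
w=np.array([.574,.0795])
Y=R.from_euler('z',.5,degrees=True).as_matrix()[:2,:2]
f=lambda a,b,z: np.append(w+Y@[a,b],z)
dr([f(a,b,.148) for a,b in((-.015,.005),(-.015,-.005),(.015,-.005),(.015,.005))],(255,0,0))
dr([f(a,b,.104) for a,b in((-.018,.003),(-.018,-.003),(-.036,-.003),(-.036,.003))],(255,0,0))
dr([f(a,b,.111) for a,b in((-.018,.116),(-.018,.104),(.018,.104),(.018,.116))],(0,160,0))
cv2.imwrite('pics/w5.png',big[:,:,::-1])
E
```

```text
12.4 [0.57703829 0.08025814 0.27975804] 0.039587260994789646 [ 0.54855078 -0.30909049 -0.42982322]
cell_grip 0.83 [266.   4.] [ 0.6237 -0.107 ]
cell_grip 0.79 [190. 259.] [0.5665 0.0805]
cell_nose 0.6 [264.   3.] [ 0.6431 -0.1409]
cell_nose 0.59 [209.  84.] [ 0.5929 -0.0625]
shutter_tab 0.6 [179. 388.] [0.5688 0.1837]
well 0.55 [162. 356.] [0.5569 0.1595]
```

View pics/w5.png

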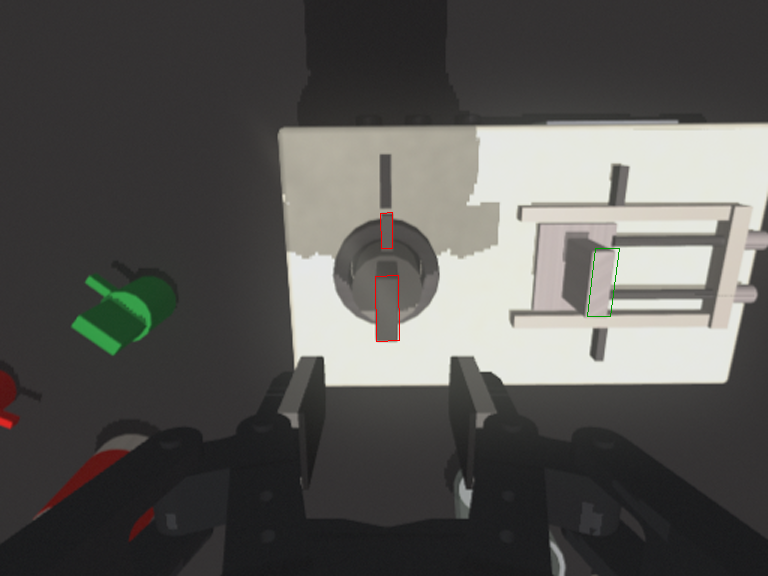

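The cell is seated with its fin and nose on the seated-height overlay, and the nose is in line with the rib at (386,180). The tab top at (600,282) is about 1.5 mm nearer than the overlay, so the tab is at about (0.573, 0.188). Next I'll move over it.

Emit:
play_rows(
  travel=[
    [0,20,0],
    [0,45,0],
    [0,35,0],
    [1,8,0],
    [0,0,30],
    [0,0,30],
    [0,0,15],
    [0,0,0],
    [0,0,0],
  ],
  rot=[
    [0,0,0],
    [0,0,0],
    [0,0,0],
    [0,0,0],
    [0,0,0],
    [0,0,0],
    [0,0,0],
    [0,0,0],
    [0,0,0],
  ],
  jaw=[40,40,40,40,40,40,40,40,40],
)

```text
t: 13.55
position: [0.5734, 0.1877, 0.1985]
eef_rot: [-0.004, -3.14, 0.001]
force: [0.1, -0.1, -0.4]
grip_width: 0.04
grip_force: 0.0
```

Emit:
play_rows(
  travel=[
    [0,0,15],
    [0,0,15],
    [0,0,10],
    [0,0,0],
    [0,0,0],
  ],
  rot=[
    [0,0,0],
    [0,0,0],
    [0,0,0],
    [0,0,0],
    [0,0,0],
  ],
  jaw=[40,40,40,40,40],
)

```text
t: 14.05
position: [0.574, 0.1881, 0.1596]
eef_rot: [0.003, 3.141, 0.0]
force: [0.0, -0.0, 0.7]
grip_width: 0.0399
grip_force: 0.0
```

Emit:
play_rows(
  travel=[
    [0,0,0],
    [0,0,0],
    [0,0,0],
    [0,0,0],
    [0,0,0],
    [0,0,0],
    [0,0,0],
  ],
  rot=[
    [0,0,0],
    [0,0,0],
    [0,0,0],
    [0,0,0],
    [0,0,0],
    [0,0,0],
    [0,0,0],
  ],
  jaw=[20,10,0,0,0,0,0],
)

```text
t: 14.75
position: [0.5742, 0.1894, 0.16]
eef_rot: [0.001, 3.14, 0.004]
force: [-0.5, 5.4, 5.5]
grip_width: 0.0109
grip_force: 59.5
```

Emit:
play_rows(
  travel=[
    [0,4,0],
    [0,5,0],
    [0,5,0],
    [0,5,0],
    [0,3,0],
    [0,0,0],
    [0,0,0],
  ],
  rot=[
    [0,0,0],
    [0,0,0],
    [0,0,0],
    [0,0,0],
    [0,0,0],
    [0,0,0],
    [0,0,0],
  ],
  jaw=[0,0,0,0,0,0,0],
)

```text
t: 15.45
position: [0.5741, 0.2078, 0.16]
eef_rot: [0.005, 3.14, -0.01]
force: [-1.8, -7.4, 8.8]
grip_width: 0.0107
grip_force: 60.0
```

```bash
python3 - <<'E'
from h import *
s=arm.read_state(); print(s['t'],s['position'],s['grip_width'],s['force'])
im=eyes.get_image('top'); im2=eyes.get_image('scene'); w=eyes.get_image('wrist')
a=cv2.resize(im2[130:250,230:390],(600,450)); b=cv2.resize(w,(600,450))
cv2.imwrite('pics/f.png',cv2.resize(np.hstack([a,b])[:,:,::-1],(800,300),interpolation=cv2.INTER_AREA))
save(im2,'f2.png',(165,235,260,370),7)
E
```

```text
15.45 [0.57407906 0.20778713 0.16000542] 0.01068305151440595 [-1.79503298 -7.38640516  8.77339907]
```

View pics/f2.png

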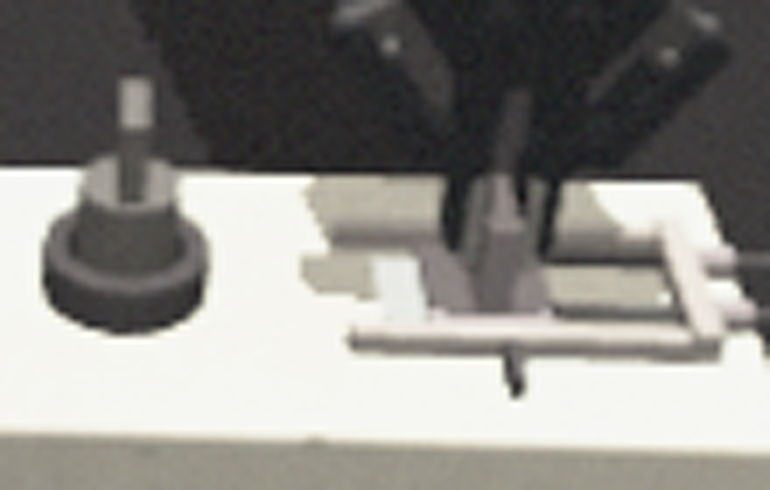

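The tab foot (col ~498) is nearly level with the near half-way rib (col 510, leaning). TCP travel is 18.4 mm and the spring force is 7.4 N, so I'll add about 1.5 mm and hold.

Emit:
play_rows(
  travel=[
    [0,1.5,0],
    [0,0,0],
    [0,0,0],
    [0,0,0],
    [0,0,0],
    [0,0,0],
    [0,0,0],
    [0,0,0],
    [0,0,0],
    [0,0,0],
  ],
  rot=[
    [0,0,0],
    [0,0,0],
    [0,0,0],
    [0,0,0],
    [0,0,0],
    [0,0,0],
    [0,0,0],
    [0,0,0],
    [0,0,0],
    [0,0,0],
  ],
  jaw=[0,0,0,0,0,0,0,0,0,0],
)

```text
t: 16.6
position: [0.5741, 0.209, 0.16]
eef_rot: [0.005, 3.14, -0.01]
force: [-1.5, -6.9, 8.7]
grip_width: 0.0107
grip_force: 60.0
```

```bash
python3 -c "
from plant import job; print(job.job_done())"
```

```text
the job is handed in; nothing more can be done
None
```

I handed the job in with the sample cell seated in the well, nose to the index rib and let go, and the fingers holding the shutter at about 19.6 mm by arm travel; no verdict came back.

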